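Probe the warming stage square on its mark

TASK

The middle-sized setting disc was left standing on the measuring mark of the warming stage: put it back, fully home, in its own pocket (the empty one) of the storage rack and let go of it. Then take the contact probe out of its leaning stand, hold it upright and press its spring tip gently on the centre of the mark, until the tip is pushed about half-way in (about 5 mm). Finish while holding the probe there like that, do not put it down or let go; leave everything else as it is.

Things in the scene. Friction and masses are not known exactly. Their poses are not given: they have to be found in the camera images.
- stage: warming stage, fixed: low white box with a bare aluminium top plate, 120 x 120 mm, top at 30 mm above the table. Origin: centre of its underside; z up.
- mark (a point): the measuring mark, engraved in the middle of the stage's top plate: a centre dot in a 22 mm ring with four short cross-hair strokes; hidden under the disc at the start. The point is the dot, on the plate's surface (30 mm above the table).
- rack: storage rack, fixed: grey slab 74 x 200 x 20 mm with three round pockets 9 mm deep in a row along its y axis: for the small disc (at y = +60 mm), the middle disc (at y = 0) and the large disc (at y = -64 mm). Small and large discs are in theirs; the middle one is empty. Origin: centre of its underside.
- pocket (a point): centre of the floor of the empty middle pocket, 11 mm above the table (9 mm below the rack's top). The pocket is 47 mm across, 3 mm wider than the disc, with a chamfered mouth.
- disc: the middle-sized setting disc, loose, turned aluminium, about 80 g: 44 mm across and 14 mm thick, with a knob on top, 18 mm across, whose straight sides run from 20 to 38 mm above the disc's underside (the top); below it is a 13 mm neck. Grip it by the knob. Origin: centre of its underside; z up. It stands on the stage over the mark at the start.
- small_disc: small setting disc, 32 mm across, same knob and heights, stored in the rack; leave it there. Origin: centre of its underside.
- large_disc: large setting disc, 54 mm across, same knob and heights, stored in the rack; leave it there. Origin: centre of its underside.
- stand: probe stand, fixed: dark base 100 x 76 x 10 mm, two cheeks and an aluminium plate, 50 x 50 x 22 mm, tilted 0.35 rad (20 degrees); plate and probe lean to its +x side (roughly away from the robot). Origin: under the hole's mouth, at table height; the mouth is at z = 75 mm. The hole (11.5 mm) goes right through along the probe's axis.
- probe: contact probe, loose, 80 g: black square handle 20 x 20 mm, flats facing its x and y, 8 to 80 mm above its origin, rubber stub to 86 mm; steel collar 30 mm across from 0 to 8 mm; 10 mm shaft to -36 mm. Origin: on the axis under the collar; z towards the handle. It hangs by the collar in the stand, z leaning about 0.35 rad to the stand's +x, y level; clear of the hole when drawn 60 mm along z.
- tip_end (a point): the end of the probe's spring tip (7 mm brass pin with flat 4 mm end), on the probe's axis 55 mm below its origin when out; it moves up as the tip is pushed in.
- probe_tip (a joint): how far the spring tip is pushed into the probe, in m: 0 fully out, 0.010 fully in (stop). The spring pushes back with 0.9 N at 0 plus 350 N per m: 2.6 N at 5 mm, 4.4 N at the stop.
- timer: white digital timer, 66 x 62 x 18 mm, loose bystander. Origin: centre of its underside.
- dish: clear culture dish, 60 mm across, 16 mm high, loose bystander. Origin: centre of its underside.
- pen: lab marker pen, 128 mm long, 12 mm thick, loose bystander. Origin: under its middle.

How it is judged (in metres and radians):
On the way:
1. the disc is fully home in its own pocket and let go (horizontal distance between disc and pocket below 0.004 m and z of disc in the frame of pocket between -0.002 and 0.0025 m and angle between disc's own z axis and vertical below 0.08 rad and contact force between the fingers and disc below 0.05 N), for 0.3 s.
At the end, for the whole second after the job is handed in: The disc is home in its pocket (within 4 mm, level, 2.5 mm of the floor), let go; the fingers hold the probe still, within 0.10 rad of upright, clear of stand and rack, tip on the mark within 5 mm, pushed in 1.5 to 8.5 mm at 0.7 to 6 N; small and large discs still in the rack (all of step 1 and angle between probe's own z axis and vertical below 0.1 rad and horizontal distance between tip_end and mark below 0.005 m and z of tip_end in the frame of mark between -0.0015 and 0.002 m and value of joint probe_tip between 0.0015 and 0.0085 m and contact force between probe and stage between 0.7 and 6 N and contact force between the fingers and probe above 2 N and contact force between probe and stand below 0.05 N and contact force between probe and rack below 0.05 N and linear speed of probe below 0.01 m/s and horizontal distance between each of small_disc, large_disc and rack below 0.07 m); the arm keeps its last pose, push and grip.
It fails at once if the probe is pressed on the stage with more than 12 N (contact force between probe and stage above 12 N).
It fails at once if a stored disc (small or large) is moved by more than 12 mm (distance of any of small_disc, large_disc from where it was at the start of the episode above 0.012 m).
It fails at once if the timer, the dish or the pen is moved by more than 20 mm (distance of any of timer, dish, pen from where it was at the start of the episode above 0.02 m).
It also fails if it takes over 62 s, if anything falls off the work surface, if the arm or the gripper's body presses on something with over 40 N, if the wrist force passes 120 N, or if a joint passes its speed limit or range.

ROBOT

A 6-joint arm with a two-finger parallel gripper is mounted at the origin on a cart in front of the work surface, level with it; the furniture and walls round the work are solid. World frame = base frame: x ahead of the robot, y to its left, z up, the work surface at z = 0. Lengths are in mm, angles in rad, forces in N, time in s.
With the tool pointing down it reaches from about 375 to 975 mm from the base axis. Payload 3.8 kg.
Tool frame: the origin (TCP) lies at the very end of the fingers, on their centre line; the grasp point (between the pads) lies 19 mm behind it (arm.grip_depth is the distance from the TCP to the grasp point, in mm); z points along the fingers, y is the line along which they close (so a half turn about z gives the same grasp; the last joint's range is limited). The gripper opens to 85 mm and grips with 20 to 120 N. Pads are 22 mm wide; open, the fingers measure 114 mm over their backs; the gripper's body (76 mm by 85 mm) begins 54 mm behind the grasp point. The pads swing forward as they close: fully open they stand 13 mm farther back than shut.
Start: joints at [1.185, 0.264, 1.604, -0, 1.274, -0.037], TCP at [230.692, 634.349, 231.28] pointing down, gripper open.
Joint ranges: [-2.63, 2.63], [-0.94, 2.18], [0.31, 2.57], [-1.31, 4.45], [0, 2.66], [-2.55, 2.55]. Speed limits (rad/s): [2.57, 2.57, 3.14, 3.14, 3.14, 3.14].

INTERFACE

Orientations are given as [roll, pitch, yaw] about the fixed x, y, z axes, in that order (R = Rz(yaw) Ry(pitch) Rx(roll)).
In Python, from plant import arm, optics, probe_bus gives the robot as it stands (arm), with the cameras (optics) and the readings (probe_bus).
- The arm moves only by the tool run_rows, called after "Request:" in YAML: its name, and indented under it one key for each argument. Schema: {"type":"object","properties":{"rows":{"type":"array","items":{"type":"object","properties":{"d":{"type":"array","items":{"type":"number"},"minItems":3,"maxItems":3},"rotvec":{"type":"array","items":{"type":"number"},"minItems":3,"maxItems":3},"jaw":{"type":"number"}},"additionalProperties":false,"required":["jaw"]},"minItems":1,"maxItems":10},"grip_n":{"type":"number"},"only":{"type":"string"},"quiet":{"type":"boolean"},"lines":{"type":"string"}},"required":["rows"],"additionalProperties":false}. rows is a list of rows, 1 to 10 of them, each an object with the fields d (a list: dx, dy, dz in normalised numbers (1 is 80 cm)), rotvec (a list: a rotation vector rx, ry, rz in parts of the range, where 1.0 means 2 rad), jaw (the finger opening in mm); a field left out counts as zero (the opening has to be given); each row is the pose to reach, as a shift and turn from the pose commanded when the call began, along the tool's axes at that moment; what a row does not reach only later rows make up. A row lasts 1/8 s, in which the tool goes at most 62.5 mm and 0.188 rad, less where a joint would pass 70% of its speed; a pose out of reach is approached as far as the arm can. The fingers move at their own pace and stop on an object; grip_n is the grip in N (left out, the last holds). Time passes only in rows, so rows that do not move let the fingers close. The tool returns the time, the measured TCP pose, the force, the opening and the grip force at its end. only (a regular expression) keeps the lines of the reply that match it, lines (a string "A,B") keeps lines A to B, and quiet returns only ok. Shift and turn numbers lie between -1 and 1, and a call with a number outside is refused. Input that does not fit is refused with a message, and nothing moves.
- probe_bus.observe(): the state, without advancing time (a new reading comes with each control period).
- optics.get_image(name): name is "scene" or "top"; returns the picture (400x640x3 uint8, red, green, blue); there is no depth.
- optics.camera_model(name): a dict with "mtx" (3x3 intrinsics, pixels), "rvec" (rotation vector, rad) and "tvec" (3), from world to camera coordinates, as OpenCV has them. Camera axes: x right, y down, z forward; pixel columns grow to the right and rows downward; lengths in mm; the calibration is good to about 2 mm. A picture is of the moment at which its call begins. camera_model takes no time and is no camera call.
- arm.hand_in(): hands the job in; it is judged then, once.
The state is a dict: "time_s": time; "qpos": joint angles; "qd": joint speeds; "tau": joint torques, N m; "ee_pos": TCP position; "tool_rot": TCP orientation; "wrist_force": force on the tool from outside, world axes, zero at the start; "ft_torque": the same for the moment, N m; "opening": finger opening in mm; "grip_force": force on a finger pad.
Only numpy, scipy, OpenCV 4.12 (cv2) and the standard library are available. Lean on these libraries where they do the work, as an engineer would, in place of code of your own. Each camera call takes 0.05 s, during which the arm holds its last target. There are 200 camera calls.

## Working session

There is one attempt and no reset: what is moved stays moved. The work goes in short steps, Python scripts to look and compute and a tool call to move; the robot and the scene stay as the last step left them, time stands still between calls to the robot, and variables do not carry over. Pictures are saved under pics/ and viewed, at most 10 in all, crops included, and the job is handed in when it is done.

```bash
ls; mkdir -p pics; python3 - <<'E'
from plant import arm, optics, probe_bus
import cv2,numpy as np
for n in("scene","top"):
    cv2.imwrite(f"pics/{n}0.png",optics.get_image(n)[:,:,::-1]); m=optics.camera_model(n); print(n,m)
    R=cv2.Rodrigues(np.array(m["rvec"],float))[0]; print(-R.T@np.array(m["tvec"]).ravel())
o=probe_bus.observe();print(o)
E
```

```text
pics
plant.py
scene {'mtx': array([[434.20490378,   0.        , 321.1413392 ],
       [  0.        , 434.20490378, 196.75661524],
       [  0.        ,   0.        ,   1.        ]]), 'rvec': array([ 2.00737779, -1.06832674,  0.54683742]), 'tvec': array([-235.88446732,  276.20270021, 1174.88176174])}
[-517.91735807 -614.89010146  930.56345346]
top {'mtx': array([[419.35569266,   0.        , 326.38089968],
       [  0.        , 419.35569266, 198.26669793],
       [  0.        ,   0.        ,   1.        ]]), 'rvec': array([ 2.13105334, -2.17449274,  0.17867185]), 'tvec': array([  10.76520887,  463.90910266, 1157.46303803])}
[ 288.84747852   24.48049947 1212.85451269]
{'time_s': 0.1, 'qpos': array([ 1.18505476e+00,  2.64705042e-01,  1.60525497e+00, -1.39457346e-05,
        1.27370552e+00, -3.69018795e-02]), 'qd': array([ 0.00070026, -0.00234392, -0.00333175,  0.0023977 ,  0.00056774,
       -0.00161427]), 'tau': array([ 7.38918952e-04, -5.16702104e+01, -3.68588734e+01,  5.81764448e-05,
        6.28051115e-03, -3.03084926e-05]), 'ee_pos': array([230.47495052, 633.72033581, 230.05871245]), 'tool_rot': array([-3.1395207e+00, -6.3158303e-05,  2.7927570e+00]), 'wrist_force': array([ 0.23966118, -0.36614914, -0.70496792]), 'ft_torque': array([-0.05392836, -0.0045249 ,  0.0207922 ]), 'grip_force': 0.0, 'opening': 85.72566276860573}
```

View pics/scene0.png

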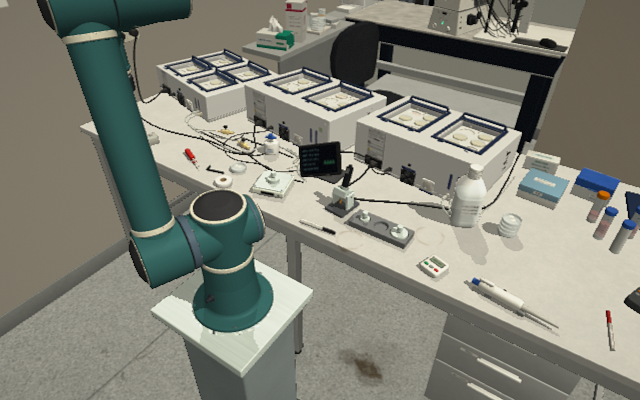

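View pics/top0.png

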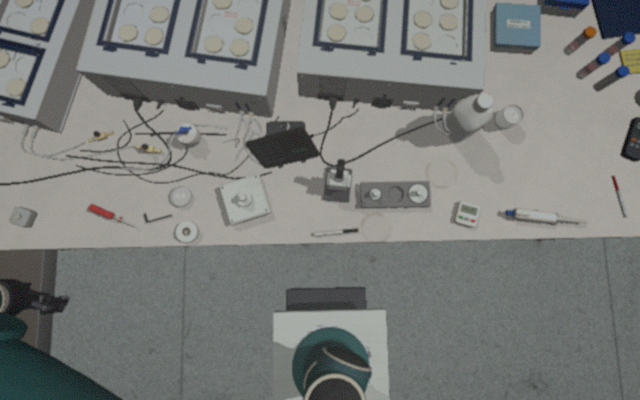

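```bash
python3 - <<'E'
import cv2,numpy as np
t=cv2.imread("pics/top0.png")[155:242,210:442];s=cv2.imread("pics/scene0.png")[160:247,240:420]
f=lambda a,k:cv2.resize(a,None,fx=k,fy=k,interpolation=cv2.INTER_CUBIC)
a=f(t,3.4);b=f(s,3.4)
c=np.zeros((600,800,3),np.uint8);c[:295,:788]=a[:295,:788];c[300:595,:612]=b[:295,:612]
cv2.imwrite("pics/c1.png",c)
E
```

```text
(no output)
```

View pics/c1.png

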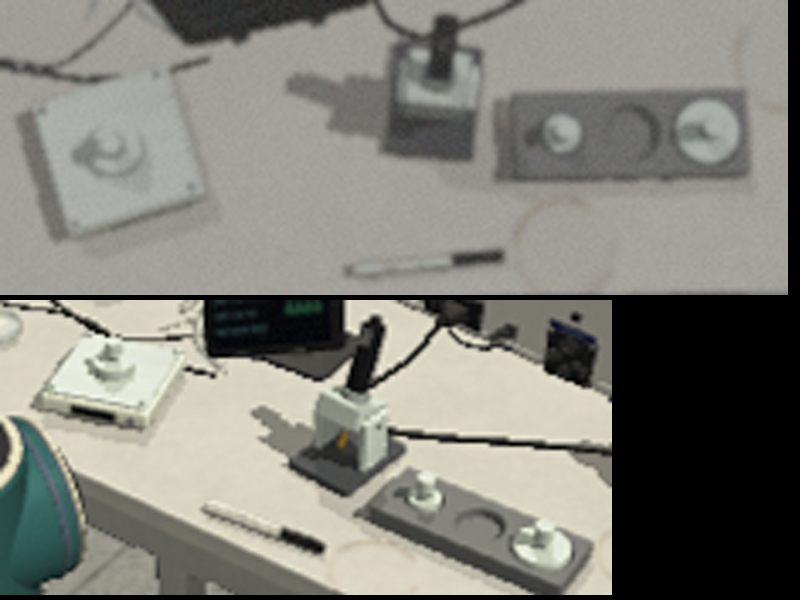

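```bash
cat > look.py <<'E'
import cv2,numpy as np
from plant import arm, optics, probe_bus
def avg(n,k=4):
    return np.clip(np.mean([optics.get_image(n).astype(float) for _ in range(k)],0),0,255).astype(np.uint8)[:,:,::-1].copy()
def crop(im,x,y,w,h,k): # pixel p of crop <-> image x+(p+.5)/k-.5
    return cv2.resize(im[y:y+h,x:x+w],None,fx=k,fy=k,interpolation=cv2.INTER_CUBIC)
def proj(n,P):
    m=optics.camera_model(n);return cv2.projectPoints(np.array(P,float).reshape(-1,1,3),m["rvec"],m["tvec"],m["mtx"],None)[0].reshape(-1,2)
E
python3 - <<'E'
from look import *
t=avg("top");s=avg("scene");cv2.imwrite("pics/tA.png",t);cv2.imwrite("pics/sA.png",s)
c=np.zeros((600,800,3),np.uint8)
a=crop(t,213,172,62,56,6); c[:336,:372]=a           # stage top
a=crop(s,248,168,50,36,8); c[:288,400:800]=a        # stage scene
cv2.imwrite("pics/A.png",c[:340])
c=np.zeros((600,800,3),np.uint8)
a=crop(t,320,155,114,58,7); c[:300,:798]=a[:300] if 0 else a[:300]
a=crop(t,320,155,114,58,5); c[:]=0; c[:290,:570]=a
a=crop(s,322,165,98,80,3.75); a=crop(s,325,163,98,84,3.6)
a=crop(s,322,163,98,86,5)[:]; 
c2=np.zeros((730,800,3),np.uint8)
cv2.imwrite("pics/B.png",crop(t,320,155,114,58,7)); cv2.imwrite("pics/C.png",crop(s,322,163,98,86,6.9))
E
```

```text
(no output)
```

View pics/A.png

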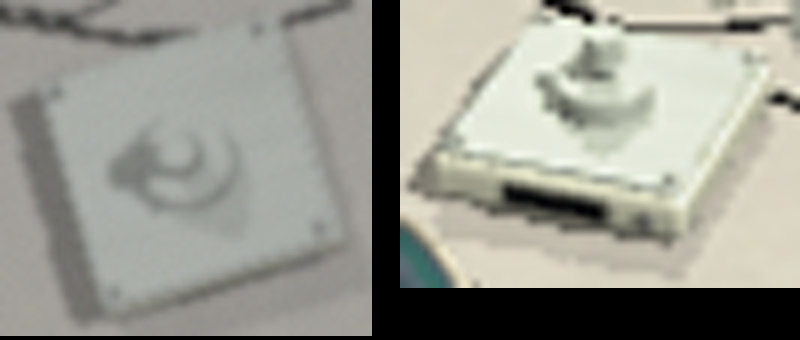

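View pics/B.png

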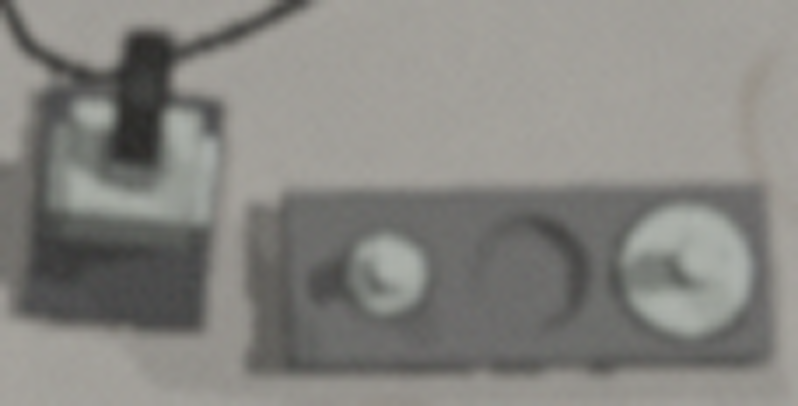

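View pics/C.png

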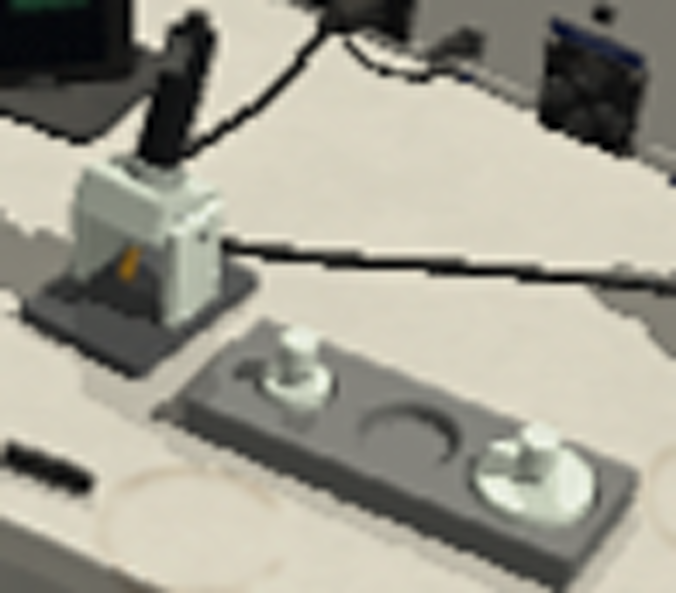

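```bash
cat > fit.py <<'E'
from look import *
from scipy.optimize import least_squares
from scipy.spatial.transform import Rotation as Ro
def U(pts,x,y,k,ox=0): return [((a-ox+.5)/k-.5+x,(b+.5)/k-.5+y) for a,b in pts]
At=lambda p:U(p,213,172,6); As=lambda p:U(p,248,168,8,400); Bt=lambda p:U(p,320,155,7); Cs=lambda p:U(p,322,163,6.9)
def fit(f,obs,x0,name):
    g=lambda p:np.concatenate([(proj(c,f(p)[i])-np.array(uv)).ravel() for c,i,uv in obs])
    r=least_squares(g,x0,loss='soft_l1');print(name,np.round(r.x,3));
    print(np.round(g(r.x).reshape(-1,2),1).tolist());return r.x
def pl(p,L): # planar pose
    L=np.array(L,float);c,s=np.cos(p[2]),np.sin(p[2]);return np.c_[p[0]+c*L[:,0]-s*L[:,1],p[1]+s*L[:,0]+c*L[:,1],L[:,2]]
S=lambda p:pl(p,[(p[3],p[3],30),(p[3],-p[3],30),(-p[3],-p[3],30),(-p[3],p[3],30)])
scr=At([(57,93),(257,30),(319,228),(113,293)]);ss=As([(745,58),(670,180),(455,140)])
Rk=lambda p:pl(p,[(37,100,20),(37,-100,20),(-37,-100,20),(-37,100,20),(0,60,25),(0,-64,25)])
Sd=lambda p:pl(p,[(0,0,75),(np.sin(.35)*8,0,75+np.cos(.35)*8),(np.sin(.35)*86,0,75+np.cos(.35)*86)])
if __name__=="__main__":
    I=[0,1,2,3]
    for nm,o in (("stage top",[("top",I,scr)]),("stage both",[("top",I,scr),("scene",[1,2,3],ss)])): fit(S,o,[600,230,.3,50],nm)
    rt=Bt([(285,192),(765,187),(770,360),(290,368),(388,275),(687,270)]);rs=Cs([(265,320),(637,478),(560,568),(185,400),(298,383),(537,485)])
    for nm,o in (("rack top",[("top",range(6),rt)]),("rack scene",[("scene",range(6),rs)]),("rack both",[("top",range(6),rt),("scene",range(6),rs)])): fit(Rk,o,[400,-100,0],nm)
    pt=Bt([(135,162),(148,34)]);ps=Cs([(165,157),(196,20)])
    fit(Sd,[("top",[1,2],pt),("scene",[1,2],ps)],[500,50,-.09],"stand")
    D=lambda p:[(p[0],p[1],68),(p[0],p[1],44)]
    fit(D,[("top",[0],At([(182,152)]))],[600,230],"disc top")
    fit(D,[("scene",[0],As([(603,48)]))],[600,230],"disc scene")
E
python3 fit.py
```

```text
stage top [4.69001e+02 2.36413e+02 2.91000e-01 4.99880e+01]
[[-0.2, 0.0], [0.2, 0.0], [-0.1, 0.0], [0.2, -0.1]]
stage both [4.68742e+02 2.36828e+02 2.92000e-01 5.00350e+01]
[[-0.4, 0.1], [0.0, 0.1], [-0.2, 0.1], [0.0, 0.1], [0.4, 0.1], [-0.0, 0.1], [0.6, 0.0]]
rack top [ 4.74980e+02 -1.97714e+02 -5.00000e-03]
[[-0.1, -0.2], [0.1, -0.4], [0.7, 0.2], [-0.1, -0.0], [-0.4, 0.1], [-0.1, 0.2]]
rack scene [ 4.71410e+02 -1.98568e+02 -2.90000e-02]
[[-0.1, -0.1], [0.3, 0.3], [0.9, 0.3], [-0.3, -0.3], [-0.1, -0.2], [-0.6, -0.1]]
rack both [ 4.74051e+02 -1.97911e+02 -1.20000e-02]
[[0.1, -0.1], [0.2, 0.2], [0.7, 0.7], [-0.1, 0.1], [-0.3, 0.3], [-0.0, 0.7], [-0.3, -0.4], [0.5, -0.6], [1.5, -0.5], [-0.1, -0.4], [-0.1, -0.6], [-0.3, -0.8]]
stand [ 514.632  -33.582 -131.998]
[[0.2, -1.5], [-0.1, 1.0], [-0.6, 1.0], [0.4, -1.0]]Traceback (most recent call last):
  File "fit.py", line 24, in <module>
    fit(D,[("top",[0],At([(182,152)]))],[600,230],"disc top")
    ~~~^^^^^^^^^^^^^^^^^^^^^^^^^^^^^^^^^^^^^^^^^^^^^^^^^^^^^^
  File "fit.py", line 8, in fit
    r=least_squares(g,x0,loss='soft_l1');print(name,np.round(r.x,3));
    return func(*args, **kwargs)
    vector_fun = VectorFunction(
        fun_wrapped,
    ...<6 lines>...
        workers=workers
    )
    self._update_fun()
    ~~~~~~~~~~~~~~~~^^
    self.f = self.fun_wrapped(xp_copy(self.x))
             ~~~~~~~~~~~~~~~~^^^^^^^^^^^^^^^^^
    return np.atleast_1d(self.fun(x))
                         ~~~~~~~~^^^
    return self.f(x, *self.args, **self.kwargs)
           ~~~~~~^^^^^^^^^^^^^^^^^^^^^^^^^^^^^^
  File "fit.py", line 7, in <lambda>
    g=lambda p:np.concatenate([(proj(c,f(p)[i])-np.array(uv)).ravel() for c,i,uv in obs])
                                       ~~~~^^^
TypeError: list indices must be integers or slices, not list
```

```bash
python3 - <<'E'
from fit import *
t=cv2.imread("pics/tA.png");s=cv2.imread("pics/sA.png")
def blob(im,x,y,w,h,th,k=8):
    g=cv2.cvtColor(crop(im,x,y,w,h,k),cv2.COLOR_BGR2GRAY);th=th or cv2.threshold(g,0,255,cv2.THRESH_OTSU)[0]
    c=max(cv2.findContours((g>th).astype(np.uint8),cv2.RETR_EXTERNAL,cv2.CHAIN_APPROX_NONE)[0],key=cv2.contourArea)
    hull=cv2.convexHull(c);e=cv2.fitEllipse(c);f=lambda q:((q[0]+.5)/k-.5+x,(q[1]+.5)/k-.5+y)
    q=cv2.minEnclosingCircle(hull);return th,f(q[0]),q[1]/k,f(e[0]),np.array(e[1])/k/2
a=blob(t,365,186,20,17,0);b=blob(t,405,181,24,25,0);print(a,b)
def ray(n,uv,z):
    m=optics.camera_model(n);R=cv2.Rodrigues(m["rvec"])[0];C=-R.T@m["tvec"];d=R.T@np.linalg.inv(m["mtx"])@[*uv,1];return (C+d*(z-C[2])/d[2])[:2]
print("small",ray("top",a[1],25),ray("top",a[3],25)," large",ray("top",b[1],25),ray("top",b[3],25))
# disc on stage from hand readings
print("knob",ray("top",At([(182,152)])[0],68),ray("scene",As([(603,48)])[0],68))
print("body right/bottom/left", [ray("top",q,44).round(1) for q in At([(240,165),(190,208)])])
# overlays
P=[473.5,-198,-.012];ci=lambda x,y,r,z:[(x+r*np.cos(u),y+r*np.sin(u),z) for u in np.linspace(0,6.28,24)]
def draw(im,n,x,y,w,h,k):
    o=crop(im,x,y,w,h,k)
    def pts(W,c,closed=True): cv2.polylines(o,[np.round((proj(n,W)-[x,y]+.5)*k-.5).astype(int)],closed,c,1)
    pts(Rk(P)[:4],(0,255,0))
    for yy,r,z in((60,16,25),(-64,27,25),(0,23.5,20)): pts(pl(P,ci(0,yy,r,z)),(0,0,255))
    St=[469,236.6,.292];pts(pl(St,ci(0,0,11,30)),(255,0,0));pts(pl(St,[(60,60,30),(60,-60,30),(-60,-60,30),(-60,60,30)]),(0,255,0))
    pts(pl(St,ci(0,0,22,44)),(0,0,255));pts(pl(St,ci(0,0,9,68)),(0,0,255))
    q=[514.6,-33.6,-.053];pts(Sd(q)[1:],(0,255,255),False)
    R=Ro.from_euler('zy',[q[2],.35]).as_matrix()
    H=lambda L:np.array(L)@R.T+[q[0],q[1],75]
    for zz in(8,80): pts(H([(10,10,zz),(10,-10,zz),(-10,-10,zz),(-10,10,zz)]),(0,255,0))
    return o
c=np.zeros((600,800,3),np.uint8)
a=draw(t,"top",320,155,114,56,5);c[:280,:570]=a
a=draw(s,"scene",322,163,98,80,4);c[280:600,:392]=a
a=draw(s,"scene",248,168,50,36,8);c[285:573,395:795]=a
a=draw(t,"top",218,172,56,56,4);c[:224,572:796]=a
cv2.imwrite("pics/ov.png",c)
E
```

```text
(128.0, (374.86585330963135, 193.5625), 5.641298770904541, (375.5194425582886, 193.27758026123047), array([4.6993041 , 5.59202528])) (135.0, (417.6548547744751, 193.04071140289307), 9.32912826538086, (418.2430601119995, 192.73449039459229), array([8.52537918, 9.13577938]))
small [ 476.43886123 -138.43733212] [ 477.23263084 -140.35179111]  large [ 475.64329197 -261.95913946] [ 476.50410073 -263.70733193]
knob [467.13064582 231.73202984] [456.98157647 226.69102964]
body right/bottom/left [array([464.2, 209. ]), array([444.3, 232.1])]
```

View pics/ov.png

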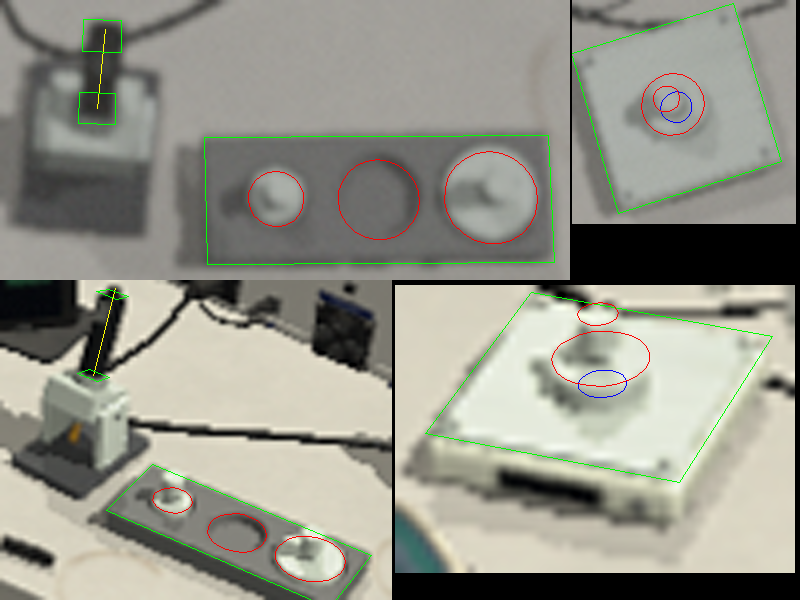

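```bash
python3 - <<'E'
from fit import *
t=cv2.imread("pics/tA.png");s=cv2.imread("pics/sA.png")
St=[469,236.6,.292];ci=lambda x,y,r,z:[(x+r*np.cos(u),y+r*np.sin(u),z) for u in np.linspace(0,6.28,24)]
def d(im,n,x,y,w,h,k,ov):
    o=crop(im,x,y,w,h,k);g=cv2.cvtColor(o,cv2.COLOR_BGR2GRAY).astype(float);lo,hi=np.percentile(g,[5,99.5]);o=cv2.cvtColor(np.clip((g-lo)/(hi-lo)*255,0,255).astype(np.uint8),cv2.COLOR_GRAY2BGR)
    if ov:
        for r,z,c in((22,44,(0,0,255)),(22,30,(0,200,0)),(9,68,(255,0,0))):
            cv2.polylines(o,[np.round((proj(n,pl(St,ci(0,0,r,z)))-[x,y]+.5)*k-.5).astype(int)],True,c,1)
    return o
c=np.vstack([np.hstack([d(t,"top",228,186,28,24,14,v) for v in(0,1)]),np.hstack([d(s,"scene",261,166,28,18,14,v) for v in(0,1)])])
cv2.imwrite("pics/disc.png",c);print(c.shape)
E
```

```text
(588, 784, 3)
```

View pics/disc.png

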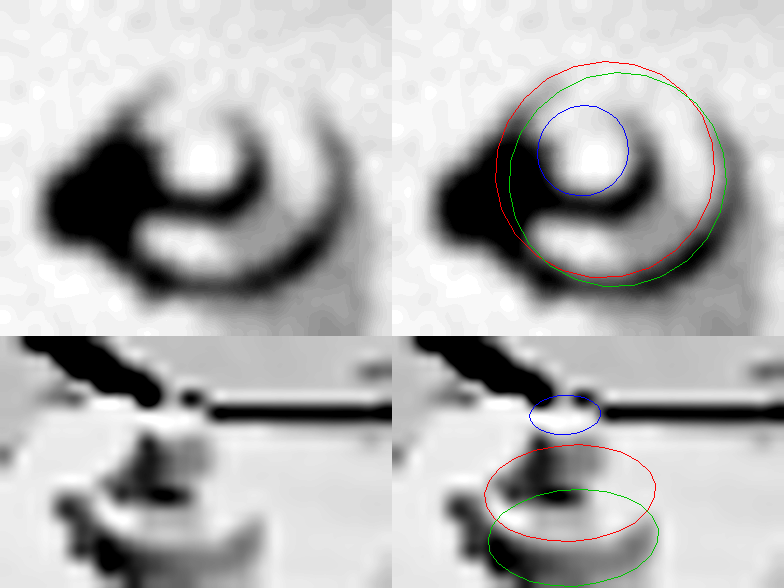

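Units first: shifts go in shares of 80 cm and turns go in shares of 2 rad. So -360 mm / 800 = -0.45, -295 mm / 800 = -0.3688, 1.222 rad / 2 = 0.611.

Request:
run_rows:
  rows:
    - {"d": [-0.45, -0.3688, 0], "rotvec": [0, 0, 0.611], "jaw": 60}
    - {"d": [-0.45, -0.3688, 0], "rotvec": [0, 0, 0.611], "jaw": 60}
    - {"d": [-0.45, -0.3688, 0], "rotvec": [0, 0, 0.611], "jaw": 60}
    - {"d": [-0.45, -0.3688, 0], "rotvec": [0, 0, 0.611], "jaw": 60}
    - {"d": [-0.45, -0.3688, 0], "rotvec": [0, 0, 0.611], "jaw": 60}
    - {"d": [-0.45, -0.3688, 0], "rotvec": [0, 0, 0.611], "jaw": 60}
    - {"d": [-0.45, -0.3688, 0.1138], "rotvec": [0, 0, 0.611], "jaw": 60}
    - {"d": [-0.45, -0.3688, 0.1138], "rotvec": [0, 0, 0.611], "jaw": 60}
    - {"d": [-0.45, -0.3688, 0.1138], "rotvec": [0, 0, 0.611], "jaw": 60}
    - {"d": [-0.45, -0.3688, 0.1138], "rotvec": [0, 0, 0.611], "jaw": 60}

```text
time_s: 1.75
ee_pos: [468.4, 234.3, 140.7]
tool_rot: [3.142, -0.001, 1.57]
wrist_force: [0.5, 0.3, -0.9]
opening: 59.8
grip_force: 0.0
```

Scaled: 93 mm / 800 = 0.1163, 70 mm / 800 = 0.0875.

Request:
run_rows:
  rows:
    - {"d": [0, 0, 0.05], "jaw": 45}
    - {"d": [0, 0, 0.0875], "jaw": 45}
    - {"d": [0, 0, 0.1163], "jaw": 45}
    - {"d": [0, 0, 0.1163], "jaw": 45}
    - {"d": [0, 0, 0.1163], "jaw": 14}
    - {"d": [0, 0, 0.1163], "jaw": 14}
    - {"d": [0, 0, 0.1163], "jaw": 14}
    - {"d": [0, 0, 0.1163], "jaw": 14}
    - {"d": [0, 0, 0.1163], "jaw": 14}
  grip_n: 30

```text
time_s: 2.88
ee_pos: [469.8, 235.4, 49.6]
tool_rot: [3.138, -0.003, 1.57]
wrist_force: [-1.2, 2.6, 7.4]
opening: 16.7
grip_force: 29.6
```

```bash
python3 - <<'E'
from look import *
t=avg("top",2);s=avg("scene",2)
cv2.imwrite("pics/g.png",np.hstack([crop(t,215,165,65,60,6),crop(s,245,140,65,60,6)]))
E
```

```text
(no output)
```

View pics/g.png

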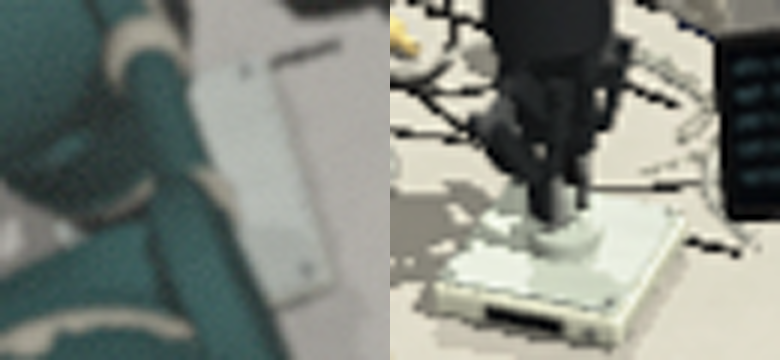

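Scaled: -80 mm / 800 = -0.1, -50 mm / 800 = -0.0625.

Request:
run_rows:
  rows:
    - {"d": [0, 0, -0.0125], "jaw": 14}
    - {"d": [0, 0, -0.0625], "jaw": 14}
    - {"d": [0, 0, -0.1], "jaw": 14}
    - {"d": [0, 0, -0.1], "jaw": 14}
    - {"d": [0, 0, -0.1], "jaw": 14}
  grip_n: 40

```text
time_s: 3.7
ee_pos: [467.6, 233.7, 126.7]
tool_rot: [-3.141, 0.001, 1.571]
wrist_force: [-0.2, -0.3, -1.2]
opening: 16.0
grip_force: 39.2
```

```bash
python3 - <<'E'
from look import *
o=probe_bus.observe();print(o["wrist_force"],o["ft_torque"],o["opening"])
t=avg("top",4);cv2.imwrite("pics/t_lift.png",t);s=avg("scene",4);cv2.imwrite("pics/s_lift.png",s)
# dark dot / ring of the mark visible? local contrast near predicted mark
for im,n in((t,"top"),(s,"scene")):
    u,v=proj(n,[(469,236.6,30)])[0]; g=cv2.cvtColor(im,cv2.COLOR_BGR2GRAY);u0,v0=int(round(u)),int(round(v));print(n,u,v);print(g[v0-7:v0+8,u0-7:u0+8])
E
```

```text
[-0.22827615 -0.33903627 -1.22074086] [0.03486726 0.04199568 0.01574254] 16.001222117721017
top 243.61536784572576 198.31099199873168
[[ 69  71  74  80  80  77  80  76  77 101 142 172 182 184 184]
 [ 66  70  74  78  76  79  83  82  81  90 127 161 181 184 185]
 [ 60  66  74  78  83  96 106 107 107 106 123 157 179 186 184]
 [ 62  70  85  99 111 131 140 142 142 137 140 154 172 183 186]
 [ 62  82 107 130 144 156 160 161 163 161 157 156 161 174 181]
 [ 73 103 129 147 156 161 156 153 158 163 161 159 154 159 173]
 [ 89 120 139 146 147 140 124 119 131 149 157 158 152 152 166]
 [ 99 118 125 123 112  99  84  79  89 116 139 151 155 152 164]
 [ 92  99  93  86  77  70  63  67  68  81 102 130 146 151 161]
 [ 75  76  69  64  64  63  67  68  65  67  76 100 121 137 150]
 [ 63  67  65  68  67  70  72  75  67  66  62  71  89 111 136]
 [ 64  65  66  70  68  72  76  73  72  66  62  63  67  86 119]
 [ 62  70  70  69  72  73  75  77  74  70  64  60  58  79 112]
 [ 61  67
[... 407 characters left out ...]
2 232]
 [238 236 236 236 236 236 236 236 230 223 235 234 233 233 233]
 [236 236 237 237 238 226 211 231 212 219 237 235 234 233 233]
 [236 236 236 223 193 220 222 214 216 234 237 236 235 234 234]
 [238 238 238 235 213 203 231 207 221 220 176 211 224 235 235]
 [238 238 238 239 231 195 196 207 204 212 224 219 213 234 233]
 [236 236 236 237 237 217 194 235 232 234 238 235 233 236 234]
 [235 235 236 237 237 234 231 237 237 237 237 237 236 236 236]
 [234 234 234 235 235 236 236 236 236 236 235 235 235 235 235]
 [235 235 234 234 234 234 235 235 235 235 235 235 235 235 235]
 [235 235 235 235 234 234 234 234 233 233 234 234 234 235 235]
 [236 236 236 236 236 236 236 236 235 234 233 234 234 233 234]]
```

Scaled: -432 mm / 800 = -0.54, -390 mm / 800 = -0.4875.

Request:
run_rows:
  rows:
    - {"d": [0, 0, -0.0625], "jaw": 14}
    - {"d": [-0.0375, 0, -0.1], "jaw": 14}
    - {"d": [-0.1125, 0.0025, -0.1], "jaw": 14}
    - {"d": [-0.1875, 0.0063, -0.1], "jaw": 14}
    - {"d": [-0.2625, 0.0088, -0.1], "jaw": 14}
    - {"d": [-0.3375, 0.0088, -0.1], "jaw": 14}
    - {"d": [-0.4125, 0.0088, -0.1], "jaw": 14}
    - {"d": [-0.4875, 0.0088, -0.1], "jaw": 14}
    - {"d": [-0.54, 0.0088, -0.075], "jaw": 14}
    - {"d": [-0.54, 0.0088, -0.0375], "jaw": 14}

```text
time_s: 5.35
ee_pos: [476.2, -201.6, 158.0]
tool_rot: [3.138, 0.002, 1.567]
wrist_force: [-0.9, 0.3, -1.4]
opening: 16.3
grip_force: 39.3
```

Request:
run_rows:
  rows:
    - {"d": [0, 0, 0.0375], "jaw": 14}
    - {"d": [0, 0, 0.0625], "jaw": 14}
    - {"d": [0, 0, 0.0625], "jaw": 14}
    - {"d": [0, 0, 0.0625], "jaw": 14}

```text
time_s: 5.85
ee_pos: [475.8, -198.2, 108.1]
tool_rot: [3.141, 0.0, 1.571]
wrist_force: [0.1, -0.7, 0.1]
opening: 16.2
grip_force: 39.3
```

```bash
python3 - <<'E'
from fit import *
s=cv2.imread("pics/s_lift.png");g=cv2.cvtColor(s,cv2.COLOR_BGR2GRAY).astype(float)
x,y,w,h=268,175,14,10
W=np.clip(232-g[y:y+h,x:x+w],0,None);Y,X=np.mgrid[y:y+h,x:x+w];uv=((W*X).sum()/W.sum(),(W*Y).sum()/W.sum())
m=optics.camera_model("scene");R=cv2.Rodrigues(m["rvec"])[0];C=-R.T@m["tvec"];d=R.T@np.linalg.inv(m["mtx"])@[*uv,1];print("mark",uv,(C+d*(30-C[2])/d[2]))
t=avg("top",3);s=avg("scene",3);cv2.imwrite("pics/t_r.png",t);cv2.imwrite("pics/s_r.png",s)
print(probe_bus.observe()["ee_pos"])
E
```

```text
mark (np.float64(273.242928452579), np.float64(180.04991680532447)) [467.69250684 236.53846121  30.        ]
[ 475.77251721 -198.12658212  108.16853894]
```

Scaled: 66 mm / 800 = 0.0825, 55 mm / 800 = 0.0688.

Request:
run_rows:
  rows:
    - {"d": [0, 0, 0.0375], "jaw": 14}
    - {"d": [0, 0, 0.0688], "jaw": 14}
    - {"d": [0, 0, 0.0825], "jaw": 14}
    - {"d": [0, 0, 0.0825], "jaw": 14}
    - {"d": [0, 0, 0.0825], "jaw": 14}

```text
time_s: 6.78
ee_pos: [476.1, -198.4, 42.4]
tool_rot: [3.14, 0.001, 1.571]
wrist_force: [-0.1, 0.0, -0.1]
opening: 16.4
grip_force: 39.2
```

Request:
run_rows:
  rows:
    - {"d": [0, 0, 0.0025], "jaw": 14}
    - {"d": [0, 0, 0.005], "jaw": 14}
    - {"d": [0, 0, 0.005], "jaw": 14}
    - {"d": [0, 0, 0.005], "jaw": 14}

```text
time_s: 7.28
ee_pos: [475.2, -197.9, 37.3]
tool_rot: [3.142, 0.0, 1.571]
wrist_force: [0.3, 1.0, -0.3]
opening: 16.2
grip_force: 39.3
```

Scaled: 3 mm / 800 = 0.0038, 1.5 mm / 800 = 0.0019.

Request:
run_rows:
  rows:
    - {"d": [0, 0, 0.0019], "jaw": 14}
    - {"d": [0, 0, 0.0038], "jaw": 14}
    - {"d": [0, 0, 0.0038], "jaw": 14}

```text
time_s: 7.65
ee_pos: [475.0, -197.8, 34.0]
tool_rot: [-3.141, -0.0, 1.571]
wrist_force: [0.4, -0.0, -0.3]
opening: 16.2
grip_force: 39.3
```

Request:
run_rows:
  rows:
    - {"d": [0, 0, 0.0019], "jaw": 14}
    - {"d": [0, 0, 0.0038], "jaw": 14}
    - {"d": [0, 0, 0.0038], "jaw": 14}

```text
time_s: 8.02
ee_pos: [475.0, -197.8, 31.1]
tool_rot: [-3.141, -0.0, 1.571]
wrist_force: [-0.9, -0.4, -0.8]
opening: 16.3
grip_force: 39.3
```

Scaled: 1.5 mm / 800 = 0.0019, 1 mm / 800 = 0.0013.

Request:
run_rows:
  rows:
    - {"d": [0, 0, 0.0013], "jaw": 14}
    - {"d": [0, 0, 0.0019], "jaw": 14}
    - {"d": [0, 0, 0.0019], "jaw": 14}

```text
time_s: 8.4
ee_pos: [475.3, -198.0, 30.6]
tool_rot: [-3.141, 0.0, 1.571]
wrist_force: [-3.5, 0.9, 6.4]
opening: 16.4
grip_force: 39.9
```

Scaled: -200 mm / 800 = -0.25, -150 mm / 800 = -0.1875.

Request:
run_rows:
  rows:
    - {"jaw": 36}
    - {"jaw": 36}
    - {"jaw": 36}
    - {"d": [0, 0, -0.0188], "jaw": 36}
    - {"d": [0, 0, -0.0625], "jaw": 36}
    - {"d": [0, 0, -0.125], "jaw": 36}
    - {"d": [0, 0, -0.1875], "jaw": 36}
    - {"d": [0, 0, -0.25], "jaw": 70}
    - {"d": [0, 0, -0.25], "jaw": 70}

```text
time_s: 9.52
ee_pos: [478.5, -199.5, 236.8]
tool_rot: [3.131, 0.005, 1.571]
wrist_force: [0.9, 0.4, 0.4]
opening: 69.4
grip_force: 0.0
```

```bash
python3 - <<'E'
from look import *
cv2.imwrite("pics/t_p.png",avg("top",3));s=avg("scene",4);cv2.imwrite("pics/s_p.png",s)
E
```

Request:
run_rows:
  rows:
    - {"jaw": 70}
    - {"jaw": 70}

```text
time_s: 10.12
ee_pos: [475.0, -197.8, 229.2]
tool_rot: [-3.141, -0.0, 1.571]
wrist_force: [-0.5, -0.3, -0.2]
opening: 70.1
grip_force: 0.0
```

```bash
cat >> fit.py <<'E'
def probeR(yaw,tilt=.35): return Ro.from_euler('ZY',[yaw,tilt]).as_matrix()
def Q(p,L): return np.array(L,float)@probeR(p[2]).T+[p[0],p[1],75]
def delta(p_t,R_t,p=None,R=None):
    o=probe_bus.observe();p=o["ee_pos"] if p is None else p;R=Ro.from_euler('xyz',o["tool_rot"]).as_matrix() if R is None else R
    print("d",np.round(R.T@(np.array(p_t)-p),1),"rv",np.round(Ro.from_matrix(R.T@R_t).as_rotvec(),3))
E
python3 - <<'E'
from fit import *
f=lambda p:Q(p,[(-10,0,8),(7,0,86),(-10,-10,8),(5,5,86)])
pt=Bt([(135,162),(148,32)]);ps=Cs([(165,162),(196,12)])
q=fit(f,[("top",[0,1],pt),("scene",[2,3],ps)],[515,-33,-.05],"probe")
R=probeR(-.06);Rt=np.c_[R[:,1],R[:,0],-R[:,2]]
b=np.array([q[0],q[1],75]);
for s in(130,31): delta(b+R[:,2]*s,Rt); print(b+R[:,2]*s,Ro.from_matrix(Rt).as_euler('xyz'))
E
```

```text
probe [ 5.15562e+02 -3.25820e+01 -8.70000e-02]
[[-0.3, 1.3], [0.0, -1.3], [0.1, 1.6], [0.2, -0.6]]
d [162.6  85.1  32.1] rv [0.349 0.01  0.059]
[560.05818638 -35.25461033 197.11845267] [-2.79159265e+00  2.22044605e-16  1.51079633e+00]
d [164.6  51.3 125.1] rv [0.349 0.01  0.059]
[526.1723895  -33.21901922 104.1205541 ] [-2.79159265e+00  2.22044605e-16  1.51079633e+00]
```

Scaled: 162.5 mm / 800 = 0.2031, 162 mm / 800 = 0.2025, 0.07 rad / 2 = 0.035.

Request:
run_rows:
  rows:
    - {"d": [0.0625, 0.0375, 0], "rotvec": [0.085, 0, 0.0175], "jaw": 70}
    - {"d": [0.1375, 0.075, 0], "rotvec": [0.1745, 0.005, 0.035], "jaw": 70}
    - {"d": [0.2025, 0.1063, 0.0188], "rotvec": [0.1745, 0.005, 0.035], "jaw": 70}
    - {"d": [0.2031, 0.1063, 0.0388], "rotvec": [0.1745, 0.005, 0.035], "jaw": 70}
    - {"d": [0.2031, 0.1063, 0.0388], "rotvec": [0.1745, 0.005, 0.035], "jaw": 60}
    - {"d": [0.2031, 0.1063, 0.0388], "rotvec": [0.1745, 0.005, 0.035], "jaw": 60}

```text
time_s: 10.88
ee_pos: [559.6, -36.7, 199.4]
tool_rot: [-2.793, 0.003, 1.499]
wrist_force: [-1.1, -0.2, 0.5]
opening: 59.9
grip_force: 0.0
```

```bash
python3 - <<'E'
from fit import *
s=avg("scene",3);t=avg("top",3);cv2.imwrite("pics/s_pre.png",s);cv2.imwrite("pics/t_pre.png",t)
R=probeR(-.072);Rt=np.c_[R[:,1],R[:,0],-R[:,2]];b=np.array([515.1,-33,75])
delta(b+R[:,2]*31,Rt)
E
```

```text
d [  0.2  -0.  101.7] rv [ 0.003  0.002 -0.   ]
```

Scaled: 101 mm / 800 = 0.1263, 85 mm / 800 = 0.1063.

Request:
run_rows:
  rows:
    - {"d": [0, 0, 0.0625], "jaw": 60}
    - {"d": [0, 0, 0.1063], "jaw": 60}
    - {"d": [0, 0, 0.1263], "jaw": 60}
    - {"d": [0, 0, 0.1263], "jaw": 60}
    - {"d": [0, 0, 0.1263], "jaw": 60}
    - {"d": [0, 0, 0.1263], "jaw": 40}
    - {"d": [0, 0, 0.1263], "jaw": 30}
  grip_n: 25

```text
time_s: 12.05
ee_pos: [526.7, -33.3, 104.8]
tool_rot: [-2.795, 0.002, 1.501]
wrist_force: [0.1, -0.2, -0.1]
opening: 30.1
grip_force: 0.0
```

Request:
run_rows:
  rows:
    - {"jaw": 26}
    - {"jaw": 22}
    - {"jaw": 15}
    - {"jaw": 15}
    - {"jaw": 15}
  grip_n: 25

```text
time_s: 12.68
ee_pos: [525.7, -33.2, 104.0]
tool_rot: [-2.793, 0.002, 1.5]
wrist_force: [-0.2, 0.2, 0.1]
opening: 19.7
grip_force: 26.7
```

Units first: shifts go in shares of 80 cm and turns go in shares of 2 rad. So -15 mm / 800 = -0.0188, -10 mm / 800 = -0.0125.

Request:
run_rows:
  rows:
    - {"jaw": 15}
    - {"jaw": 15}
    - {"d": [0, 0, -0.005], "jaw": 15}
    - {"d": [0, 0, -0.0125], "jaw": 15}
    - {"d": [0, 0, -0.0188], "jaw": 15}
  grip_n: 60

```text
time_s: 13.3
ee_pos: [531.0, -33.5, 118.3]
tool_rot: [-2.793, 0.002, 1.5]
wrist_force: [0.1, 0.8, -0.4]
opening: 19.2
grip_force: 58.5
```

Request:
run_rows:
  rows:
    - {"d": [0, 0, -0.0188], "jaw": 15}
    - {"d": [0, 0, -0.0438], "jaw": 15}
    - {"d": [0, 0, -0.0688], "jaw": 15}
    - {"d": [0, 0, -0.0938], "jaw": 15}
    - {"d": [0, 0, -0.1188], "jaw": 15}
    - {"d": [0, 0, -0.1188], "jaw": 15}

```text
time_s: 14.05
ee_pos: [565.1, -35.8, 209.6]
tool_rot: [-2.797, 0.002, 1.5]
wrist_force: [-0.6, 0.1, -1.5]
opening: 19.4
grip_force: 58.9
```

Scaled: -95 mm / 800 = -0.1188.

Request:
run_rows:
  rows:
    - {"d": [0, 0, -0.1188], "jaw": 15}
  quiet: true

```text
ok
```

```bash
python3 - <<'E'
from fit import *
Rt=Ro.from_euler('xyz',[np.pi,0,1.5]).as_matrix();print(probe_bus.observe()["ee_pos"])
delta([475,-30,240],Rt);delta([468.5,236.6,220],Rt)
E
```

```text
[578.08816782 -36.31632982 258.61968644]
d [ -0.9 -89.7  54.5] rv [-0.368  0.002  0.   ]
d [ 264.6 -106.2   81.8] rv [-0.368  0.002  0.   ]
```

Request:
run_rows:
  rows:
    - {"jaw": 15}
    - {"jaw": 15}

```text
time_s: 14.42
ee_pos: [584.4, -37.0, 265.5]
tool_rot: [-2.792, 0.002, 1.5]
wrist_force: [-0.8, -0.0, -0.1]
opening: 19.4
grip_force: 59.2
```

```bash
python3 - <<'E'
from fit import *
Rt=Ro.from_euler('xyz',[np.pi,0,1.5]).as_matrix()
delta([475,-30,240],Rt);delta([468.5,236.6,220],Rt)
E
```

```text
d [ -0.7 -94.3  61.5] rv [-0.349  0.002  0.   ]
d [ 264.8 -111.4   88.4] rv [-0.349  0.002  0.   ]
```

Scaled: 264.8 mm / 800 = 0.331, 220 mm / 800 = 0.275, -0.349 rad / 2 = -0.1745.

Request:
run_rows:
  rows:
    - {"d": [0, -0.0625, 0.025], "rotvec": [-0.085, 0, 0], "jaw": 15}
    - {"d": [0, -0.1175, 0.0763], "rotvec": [-0.1745, 0.001, 0], "jaw": 15}
    - {"d": [0.075, -0.1225, 0.0813], "rotvec": [-0.1745, 0.001, 0], "jaw": 15}
    - {"d": [0.1438, -0.1275, 0.0875], "rotvec": [-0.1745, 0.001, 0], "jaw": 15}
    - {"d": [0.2125, -0.1325, 0.0938], "rotvec": [-0.1745, 0.001, 0], "jaw": 15}
    - {"d": [0.275, -0.1363, 0.1025], "rotvec": [-0.1745, 0.001, 0], "jaw": 15}
    - {"d": [0.331, -0.1393, 0.11], "rotvec": [-0.1745, 0.001, 0], "jaw": 15}
    - {"d": [0.331, -0.1393, 0.11], "rotvec": [-0.1745, 0.001, 0], "jaw": 15}
    - {"d": [0.331, -0.1393, 0.11], "rotvec": [-0.1745, 0.001, 0], "jaw": 15}
    - {"d": [0.331, -0.1393, 0.11], "rotvec": [-0.1745, 0.001, 0], "jaw": 15}

```text
time_s: 15.68
ee_pos: [468.5, 235.3, 220.2]
tool_rot: [-3.141, 0.001, 1.499]
wrist_force: [1.0, 0.3, -0.2]
opening: 19.5
grip_force: 59.3
```

Request:
run_rows:
  rows:
    - {"d": [0, 0, 0.05], "jaw": 15}
    - {"d": [0, 0, 0.0875], "jaw": 15}
    - {"d": [0, 0, 0.1], "jaw": 15}
    - {"d": [0, 0, 0.1], "jaw": 15}
    - {"d": [0, 0, 0.1], "jaw": 15}

```text
time_s: 16.3
ee_pos: [470.0, 236.7, 142.4]
tool_rot: [3.139, -0.001, 1.5]
wrist_force: [-0.1, -0.6, -1.0]
opening: 19.7
grip_force: 59.2
```

```bash
python3 - <<'E'
from fit import *
s=avg("scene",6);t=avg("top",3);cv2.imwrite("pics/s_pr.png",s);cv2.imwrite("pics/t_pr.png",t)
e=probe_bus.observe()["ee_pos"];print(e,probe_bus.observe()["tool_rot"]);tip=e-[0,0,86]
print("tip",proj("scene",[tip]),"collar",proj("scene",[e-[0,0,31]]),"mark",proj("scene",[(468.5,236.6,30)]))
c=np.zeros((440,800,3),np.uint8);c[:440,:400]=crop(s,253,145,40,44,10)
a=crop(s,253,145,40,44,10)
for P,col in(([tip],(0,0,255)),([e-[0,0,31]],(0,255,0)),([(468.5,236.6,30)],(255,0,0)),([(469,236.6,30)],(255,0,0))):
    u=(proj("scene",P)[0]-[253,145]+.5)*10;cv2.drawMarker(a,tuple(int(v) for v in u),col,0,10,1)
c[:440,400:]=a
b=crop(s,350,200,60,40,6);b=crop(s,365,208,40,24,4);cv2.imwrite("pics/pr.png",np.vstack([c,np.hstack([b,np.zeros((96,640,3),np.uint8)])]))
E
```

```text
[468.77937666 236.58922451 140.93280786] [3.14140881e+00 2.16828977e-04 1.50023928e+00]
tip [[273.04054979 174.19612808]] collar [[272.17678236 161.20715011]] mark [[273.36944636 179.93955658]]
```

View pics/pr.png

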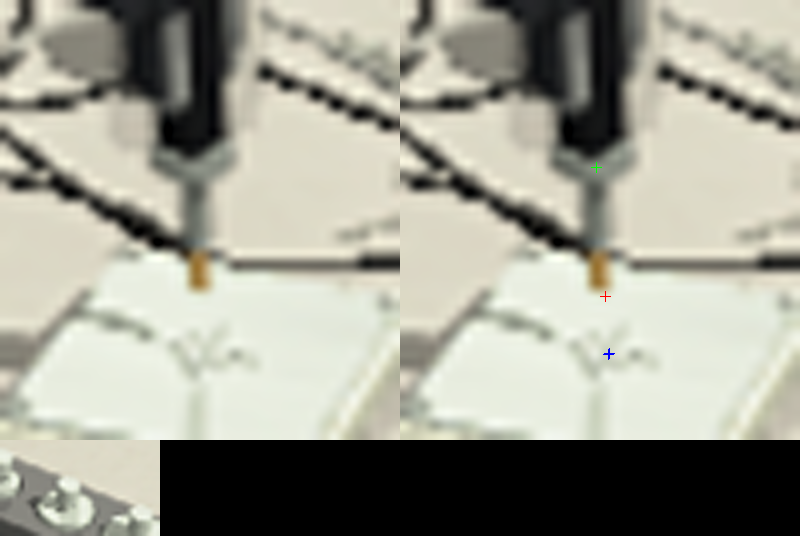

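Scaled: 21 mm / 800 = 0.0263, 12 mm / 800 = 0.015.

Request:
run_rows:
  rows:
    - {"d": [-0.0013, 0.0013, 0.015], "jaw": 15}
    - {"d": [-0.0013, 0.0013, 0.0263], "jaw": 15}
    - {"d": [-0.0013, 0.0013, 0.0263], "jaw": 15}
    - {"d": [-0.0013, 0.0013, 0.0263], "jaw": 15}
    - {"d": [-0.0013, 0.0013, 0.0263], "jaw": 15}

```text
time_s: 17.38
ee_pos: [470.0, 235.6, 120.1]
tool_rot: [3.141, 0.0, 1.5]
wrist_force: [-0.6, 0.5, -1.0]
opening: 19.0
grip_force: 59.2
```

```bash
python3 - <<'E'
from fit import *
s=avg("scene",6);cv2.imwrite("pics/s_p2.png",s);e=np.mean([probe_bus.observe()["ee_pos"]],0);print(e)
hsv=cv2.cvtColor(s,cv2.COLOR_BGR2HSV);m=(hsv[:,:,1]>90)&(hsv[:,:,0]>8)&(hsv[:,:,0]<28);Y,X=np.nonzero(m[165:190,262:285]);print(X.mean()+262,Y.min()+165,Y.max()+165,len(X))
print("pin",proj("scene",[e-[0,0,86],e-[0,0,67]]))
g=cv2.cvtColor(s,cv2.COLOR_BGR2GRAY);print(g[174:185,266:282]);print(s[168:182,270:277,0])
E
```

```text
[469.77704219 235.47858217 119.98025109]
273.25 176 178 4
pin [[273.7737725  178.97027272]
 [273.48735096 174.61733839]]
[[237 236 235 235 238 223 132 114 166 226 236 234 234 234 234 233]
 [240 237 236 236 238 222 131 116 191 235 235 233 234 233 233 232]
 [213 241 238 237 237 237 200 117 201 240 235 233 233 232 232 231]
 [160 181 211 241 240 242 218 115 185 227 236 234 234 232 232 231]
 [144 143 156 180 213 234 166 104 167 222 237 235 234 233 233 233]
 [228 229 229 196 124 160 134 141 215 237 238 236 235 234 234 233]
 [240 240 240 236 204 185 214 168 212 222 176 210 223 235 234 234]
 [237 238 238 240 232 199 186 173 184 213 224 218 212 234 233 233]
 [236 236 236 237 237 219 178 206 217 235 238 235 232 235 234 232]
 [234 235 235 236 238 229 202 212 223 238 237 236 236 236 236 235]
 [234 234 234 234 236 229 209 209 221 237 235 235 235 235 235 235]]
[[ 56  79  99 111 134 169 195]
 [ 32  56  85  89 142 200 201]
 [161  54 100 110 117 151 204]
 [224 181 108 115 159 171  92]
 [231 205 106 112 174 225 201]
 [229 202 104 110 175 233 228]
 [228 208 123 108 155 212 224]
 [228 206 113  91 170 226 224]
 [227 228 179  51 163 231 224]
 [230 234 198  36 142 217 226]
 [198 225 149  11 121 211 226]
 [116 150 120 116 195 227 227]
 [189 173 199 157 198 208 164]
 [222 184 175 162 172 197 210]]
```

Scaled: 5.5 mm / 800 = 0.0069, 4 mm / 800 = 0.005.

Request:
run_rows:
  rows:
    - {"d": [0, 0, 0.0025], "jaw": 15}
    - {"d": [0, 0, 0.005], "jaw": 15}
    - {"d": [0, 0, 0.0069], "jaw": 15}
    - {"d": [0, 0, 0.0069], "jaw": 15}
    - {"d": [0, 0, 0.0069], "jaw": 15}
    - {"d": [0, 0, 0.0069], "jaw": 15}

```text
time_s: 18.42
ee_pos: [469.7, 235.5, 114.4]
tool_rot: [3.142, 0.0, 1.5]
wrist_force: [-0.2, 0.3, 0.3]
opening: 19.3
grip_force: 59.4
```

Request:
run_rows:
  rows:
    - {"d": [0, 0, 0.0013], "jaw": 15}
    - {"d": [0, 0, 0.0025], "jaw": 15}
    - {"d": [0, 0, 0.0044], "jaw": 15}
    - {"d": [0, 0, 0.0044], "jaw": 15}
    - {"d": [0, 0, 0.0044], "jaw": 15}
    - {"d": [0, 0, 0.0044], "jaw": 15}

```text
time_s: 19.18
ee_pos: [469.7, 235.5, 110.9]
tool_rot: [3.142, 0.0, 1.5]
wrist_force: [-0.6, -0.2, 2.1]
opening: 19.6
grip_force: 59.6
```

```bash
python3 -c "
from plant import arm, optics, probe_bus
for _ in range(4): optics.get_image('top'); print(probe_bus.observe()['wrist_force'],probe_bus.observe()['ee_pos'])"
```

```text
[-1.00374301  0.37881597  2.11216056] [469.71510085 235.44243043 110.85276481]
[-0.58322078  0.03573586  1.14603101] [469.72660544 235.45616856 110.85157048]
[-0.26622569  0.19828589  1.85151922] [469.73167147 235.45422063 110.82548576]
[-0.98813251  0.16304272  1.24737395] [469.72538706 235.45767607 110.83876819]
```

```bash
python3 -c "
from plant import arm, optics, probe_bus
print(arm.hand_in())"
```

```text
the job is handed in; nothing more can be done
None
```

I put the middle disc back in its pocket and let go of it. The probe is held upright on the mark, pushed in about 5 mm at roughly 2.5 N, and I handed the job in at about 19 s; no verdict came back.

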